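# Seat the pickup pedestal in the corner of its locating rail

### The arm

A 6-joint arm with a two-finger parallel gripper is mounted at the origin on the work surface. World frame = base frame: x ahead of the robot, y to its left, z up, the work surface at z = 0. Lengths are in m, angles in degrees, forces in N, time in s.
With the tool pointing down it reaches from about 0.3 to 0.75 m from the base axis. Payload 8.5 kg.
Tool frame: the origin (TCP) lies on the centre line of the jaws, within the pads' length; the fingertips stand 14 mm ahead of it and the grasp point (between the pads) lies 5 mm behind it; z points along the fingers, x is the direction in which the jaws open and shut, and the axes are right-handed (so a half turn about z gives the same grasp; the last joint's range is limited). The gripper opens to 85 mm and grips with 20 to 120 N. Pads are 22 mm wide; open, the fingers measure 114 mm over their backs; the gripper's body (76 mm by 85 mm) begins 54 mm behind the grasp point. The pads swing forward as they close: fully open they stand 13 mm farther back than shut.
Start: joints at [56.018, 21.807, 74.336, -0, 83.858, -12.336], TCP at [0.203, 0.511, 0.245] pointing down, gripper open.
Joint ranges: [-178.18, 178.18], [-50.72, 133.34], [12.68, 142.11], [-81.47, 261.47], [9.98, 163.14], [-165.26, 165.26]. Speed limits (degrees/s): [136.94, 136.94, 180, 180, 180, 180].

### API

Orientations are given as a 3x3 rotation matrix whose columns are the frame's x, y, z axes.
In Python, from rig import * gives the robot as it stands.
- The arm moves only by the shell command python3 -m crank 'ROWS' [FORCE]. ROWS is JSON, one flat list of numbers, 7 for each row, row after row: the turn, a rotation vector about the world's x, y, z in rad, then the shift along the world's x, y, z in m, then the opening in per cent of the stroke, from 0 (shut) to 100 (fully open). A call has 1 to 20 rows; each row shifts and turns the commanded pose from where the row before left it; what a row does not reach is not made up. A row lasts 1/10 s, in which the tool goes at most 50 mm and 8.59 degrees, less where a joint would pass 70% of its speed; a pose out of reach is approached as far as the arm can. A call is refused whole if a number of a shift passes 0.05 or a number of a turn 0.15, either way. A call with a gripper value outside its range is refused whole. The fingers move at their own pace and stop on an object; FORCE is the grip in N (left out, the last holds). Time passes only in rows, so rows that do not move let the fingers close. It gives the time, the measured TCP pose, the force and the opening at its end, in the units of the state.
- observe(): the state, without advancing time (a new reading comes with each control period).
- get_image(name): name is "side" or "top"; returns a dict with "frame" (480x640x3 uint8, red, green, blue), "fov_y" (degrees; the focal length in pixels is half the picture's height over the tangent of half this angle, whatever the lens; pixels are square), "cx", "cy" (the principal point, pixels), "world_to_cam" (4x4, takes a point from world to camera coordinates). Camera axes: x right, y up, looking along -z (the intrinsics and any distortion apply to the point x, -y, -z); pixel columns grow to the right and rows downward; lengths in m; the calibration is good to about 2 mm. A picture is of the moment at which its call begins. There is no depth.
- close_job(): hands the job in, once; it reports no verdict.
The state is a dict: "time_s": time; "q": joint angles; "qvel": joint speeds; "joint_efforts": joint torques, N m; "position": TCP position; "tool_rot": TCP orientation; "ft_force": force on the tool from outside, world axes, zero at the start; "wrist_torque": the same for the moment, N m; "grip_width": finger opening in m.
Only numpy, scipy, OpenCV 4.12 (cv2) and the standard library are available. Lean on these libraries where they do the work, as an engineer would, in place of code of your own. Each camera call takes 0.05 s, during which the arm holds its last target. There are 200 camera calls.

### The job

On the balancing machine's bed, push the blue pickup pedestal until its far side lies flush against the dark steel fence rail and its end butts squarely against the red end stop, which may be at either end of the rail. Push only on the sides of the blue base with the fingers: keep it down on the bed, do not touch the pickup head on top of it, and leave the rotor, the brass weight and the black hand knob where they stand. Finish with the gripper clear of everything.

Things in the scene. Friction and masses are not known exactly. Their poses are not given: they have to be found in the camera images.
- pedestal: Loose blue-painted metal base block of the pickup pedestal, 92 mm (its x) by 100 mm (its y) by 28 mm high, about 0.45 to 0.85 kg with its head, too wide to pinch, lying on the bed. Origin at the centre of its underside, z up; at the start its +x side faces roughly towards the fence. With its head the whole is 56 mm high.
- head: Delicate pickup head fixed on the centre of the pedestal's top: small steel plate with a black disc, a brass pin and a short steel stub, within 15 mm of the centre in the pedestal's x and within 25 mm in its y, 28 mm high. Origin at the centre of its underside, 28 mm above the bed. Not to be touched.
- fence: Fixed dark steel fence rail, 20 mm thick (its x), 400 mm long (its y), 25 mm high. Origin at the centre of its underside; its -x face, 10 mm from the origin, looks towards the robot and is the one to push the pedestal against. Its place and direction on the bed vary.
- stop: Fixed red end stop block, 80 mm (its x) by 40 mm (its y) by 25 mm high, on the robot's side of the fence near its left or right end, axes parallel to the fence's. Origin at the centre of its underside, 170 mm along the fence's +y or -y from the fence's origin and 50 mm to its -x side. The face to butt against is the one towards the fence's middle, 20 mm from its origin.
- pad: The unused seat for the stop at the other end of the fence: a thin grey plate 80 by 40 mm, 1 mm thick, with two black holes, flat on the bed, no obstacle. Origin at its centre.
- rotor: Loose steel rotor standing on the bed: a grooved disc 60 mm across and 32 mm high with a 16 mm shaft up to 55 mm. Origin at the centre of its underside. Leave alone.
- weight: Loose brass weight, cylinder 40 mm across, 30 mm high. Origin at the centre of its underside. Leave alone.
- handknob: Loose black hand knob, 48 mm across, 34 mm high. Origin at the centre of its underside. Leave alone.
Not all that is in view belongs to the job. There is more than one size of the pedestal; the one meant has the size given above. Several things look just like the stop: the one meant starts farthest to the robot's left.

How it is judged (in metres and radians):
At the end, for the whole second after the job is handed in: The pedestal rests flat on the bed, its far side within 3.5 mm of the fence, its end within 3.5 mm of the red stop (on the stop's inner side), square to the fence within 0.04 rad; the rotor, the weight and the hand knob are within 15 mm of where they stood (x of pedestal in the frame of fence between -0.0595 and -0.05 m and (y of pedestal in the frame of stop between -0.0735 and -0.064 m or y of pedestal in the frame of stop between 0.064 and 0.0735 m) and y of pedestal in the frame of fence between -0.115 and 0.115 m and angle between the x axis of pedestal and the x axis of fence, either way round below 0.04 rad and angle between pedestal's own z axis and vertical below 0.03 rad and height (world z) of pedestal below 0.003 m and linear speed of pedestal below 0.005 m/s and distance of each of rotor, weight, handknob from where it was at the start of the episode below 0.015 m); the robot touches nothing.
It fails at once if the pedestal is lifted (10 mm) or tipped (0.15 rad) (height (world z) of pedestal above 0.01 m or angle between pedestal's own z axis and vertical above 0.15 rad).
It fails at once if the pickup head is touched (contact force between head and anything else above 0.5 N).
It fails at once if the rotor, weight or hand knob is moved by more than 15 mm (distance of any of rotor, weight, handknob from where it was at the start of the episode above 0.015 m).
It also fails if it takes over 54 s, if anything falls off the work surface, if the arm or the gripper's body presses on something with over 40 N, if the wrist force passes 120 N, or if a joint passes its speed limit or range.

## Working session

There is one attempt and no reset: what is moved stays moved. The work goes in short steps, Python scripts to look and compute and a shell command to move; the robot and the scene stay as the last step left them, time stands still between calls to the robot, and variables do not carry over. Pictures are saved under pics/ and viewed, about 8 in all and at most 12, crops included, and the job is handed in when it is done.

```bash
mkdir -p pics; ls; python3 - <<'E'
from rig import *
import cv2
for n in("top","side"):
    d=get_image(n); cv2.imwrite(f"pics/{n}0.png",d["frame"][:,:,::-1]); print({k:v for k,v in d.items() if k!="frame"})
print(observe())
E
```

```text
pics
{'fov_y': 54.16987396550282, 'cx': 319.4075079383606, 'cy': 238.56559365616562, 'world_to_cam': array([[ 0.01427437, -0.99974805,  0.01732293, -0.02233372],
       [ 0.99901133,  0.01498905,  0.04185321, -0.52136515],
       [-0.04210232,  0.01670837,  0.99897359, -0.99253202],
       [ 0.        ,  0.        ,  0.        ,  1.        ]])}
{'fov_y': 43.46490917200531, 'cx': 318.1719807125685, 'cy': 246.36034373209336, 'world_to_cam': array([[ 0.98344629, -0.18069755,  0.01348295, -0.51649812],
       [ 0.11047589,  0.65691562,  0.74582635, -0.10167251],
       [-0.14362616, -0.73199062,  0.66600395, -1.20843642],
       [ 0.        ,  0.        ,  0.        ,  1.        ]])}
{'time_s': 0.1, 'q': array([ 5.60195230e+01,  2.18362769e+01,  7.43789277e+01, -9.83730265e-04,
        8.38594398e+01, -1.23357099e+01]), 'qvel': array([ 0.01233561, -0.05846795, -0.0946419 , -0.10367513,  0.01241501,
        0.02717545]), 'joint_efforts': array([ 3.90791785e-03, -4.49218941e+01, -2.31653613e+01, -1.50811120e-04,
        3.67958783e-03, -3.66203187e-05]), 'position': array([0.20273037, 0.5110042 , 0.24479024]), 'tool_rot': array([[ 3.68848732e-01,  9.29489162e-01, -7.13986670e-04],
       [ 9.29488560e-01, -3.68849330e-01, -1.08985022e-03],
       [-1.27635748e-03, -2.61652569e-04, -9.99999151e-01]]), 'ft_force': array([0.7306222 , 0.06075792, 0.69398867]), 'wrist_torque': array([0.00398967, 0.01855619, 0.0170197 ]), 'grip_width': 0.08536894997194423}
```

View pics/top0.png

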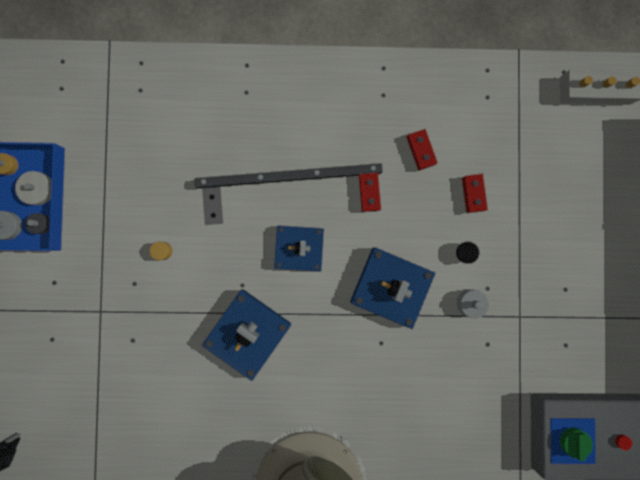

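View pics/side0.png

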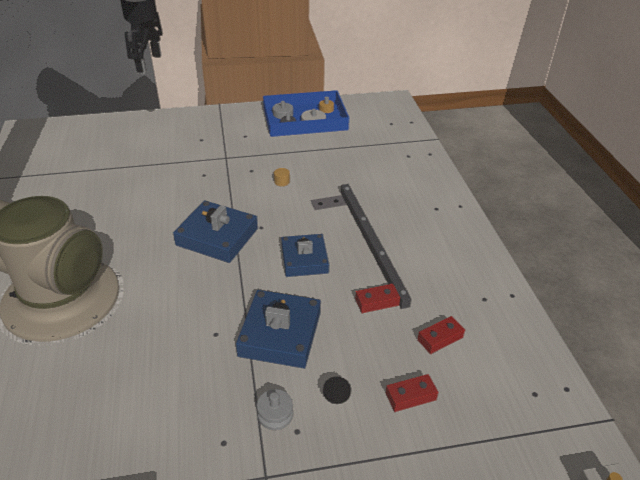

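The top view shows the small pedestal at about (299,248), the fence from (197,183) to (381,168) and its stop at (370,192). The pad is at (212,204). The weight is at (160,251), the knob at (467,252) and the rotor at (472,303). The two larger pedestals, at (247,335) and (393,288), are distractors.

```bash
cat > h.py <<'E'
from rig import *
import cv2, numpy as np
def ray(d,uv,z):
    uv=np.atleast_2d(np.float64(uv)); f=240/np.tan(np.radians(d["fov_y"])/2)
    W=d["world_to_cam"]; R=W[:3,:3]; c=-R.T@W[:3,3]
    v=np.c_[(uv[:,0]-d["cx"])/f,-(uv[:,1]-d["cy"])/f,-np.ones(len(uv))]@R
    return c+v*((z-c[2])/v[:,2])[:,None]
def rect(d,m,box,z):
    x0,y0,x1,y1=box; k=np.zeros(m.shape,np.uint8); k[y0:y1,x0:x1]=1
    cs,_=cv2.findContours(m.astype(np.uint8)*k,cv2.RETR_EXTERNAL,cv2.CHAIN_APPROX_NONE)
    c=max(cs,key=cv2.contourArea)[:,0]
    P=ray(d,c,z)[:,:2]; r=cv2.minAreaRect((P*1000).astype(np.float32))
    return r, cv2.boxPoints(r)/1000, c, P
def masks(d):
    F=d["frame"].astype(int); r,g,b=F[...,0],F[...,1],F[...,2]
    return dict(blue=(b>r+30)&(b>60),red=(r>g+50)&(r>b+50),dark=(F.max(2)<95)&(abs(r-b)<15))
def ped(d,box): return rect(d,cv2.morphologyEx(masks(d)["blue"].astype(np.uint8),cv2.MORPH_CLOSE,np.ones((9,9))),box,.028)
E
python3 - <<'E'
from h import *
d=get_image("top"); M=masks(d)
for n,m,b,z in (("stop",M["red"],(350,160,390,220),.025),("fence",M["dark"],(185,155,390,195),.025)):
    r,B,c,P=rect(d,m,b,z); print(n,r,B.round(4).tolist())
r,B,c,P=ped(d,(265,215,335,280)); print("ped",r,B.round(4).tolist())
for n,uv,z in(("weight",(160,251),.03),("knob",(467,252),.034),("rotor",(472,303),.032)): print(n,ray(d,uv,z).round(3))
for n,b in (("big1",(195,280,300,390)),("big2",(340,240,445,335))):
    r,B,c,P=ped(d,b); print(n,r[1],B.round(3).tolist())
cv2.imwrite("pics/crop.png",cv2.resize(d["frame"][150:290,180:400,::-1],None,fx=3.6,fy=3.6,interpolation=cv2.INTER_NEAREST))
E
```

```text
stop ((622.4850463867188, -119.43496704101562), (78.76933288574219, 38.731319427490234), 5.698053359985352) [[0.5813999772071838, -0.10409999638795853], [0.5852000117301941, -0.14259999990463257], [0.6636000275611877, -0.1348000019788742], [0.6597999930381775, -0.09629999846220016]]
fence ((633.2413940429688, 61.067352294921875), (63.51251220703125, 418.5602111816406), 5.616593360900879) [[0.5812000036239624, 0.2662000060081482], [0.6220999956130981, -0.15029999613761902], [0.6852999925613403, -0.14409999549388885], [0.6444000005722046, 0.27250000834465027]]
ped ((500.11492919921875, 28.941890716552734), (96.73545837402344, 88.80595397949219), 87.40728759765625) [[0.4535999894142151, -0.017400000244379044], [0.5422999858856201, -0.021400000900030136], [0.5467000007629395, 0.07530000060796738], [0.4578999876976013, 0.07930000126361847]]
weight [[0.49  0.317 0.03 ]]
knob [[ 0.497 -0.324  0.034]]
rotor [[ 0.391 -0.336  0.032]]
big1 (127.26270294189453, 142.5332794189453) [[0.22499999403953552, 0.12200000137090683], [0.34200000762939453, 0.041999999433755875], [0.414000004529953, 0.1469999998807907], [0.296999990940094, 0.22699999809265137]]
big2 (138.90240478515625, 126.88970947265625) [[0.33500000834465027, -0.210999995470047], [0.453000009059906, -0.257999986410141], [0.5049999952316284, -0.12999999523162842], [0.3869999945163727, -0.0820000022649765]]
```

View pics/crop.png

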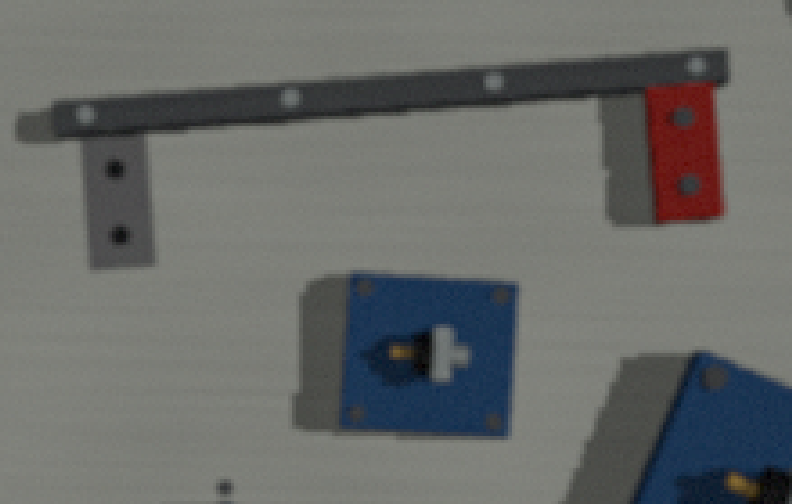

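```bash
python3 -m crank '[0,0,0.037,0.017,-0.0376,0,60, 0,0,0.037,0.017,-0.0376,0,60, 0,0,0.037,0.017,-0.0376,0,60, 0,0,0.037,0.017,-0.0376,0,60, 0,0,0.037,0.017,-0.0376,0,60, 0,0,0.037,0.017,-0.0376,0,60, 0,0,0.037,0.017,-0.0376,0,60, 0,0,0.037,0.017,-0.0376,0,60, 0,0,0.037,0.017,-0.0376,0,60, 0,0,0.037,0.017,-0.0376,0,60, 0,0,0.037,0.017,-0.0376,0,60, 0,0,0.037,0.017,-0.0376,0,60, 0,0,0.036,0.017,-0.0376,0,60, 0,0,0,0,0,-0.04,60, 0,0,0,0,0,-0.04,60, 0,0,0,0,0,-0.04,60, 0,0,0,0,0,0,60, 0,0,0,0,0,0,60]' 30; python3 -c "
from rig import *
s=observe();print(s['position'],s['tool_rot'],s['ft_force'],s['grip_width'],s['q'])"
```

```text
time_s: 1.95
position: [0.4242, 0.0223, 0.126]
tool_rot: [[-0.102, 0.995, -0.0], [0.995, 0.102, 0.0], [0.0, -0.0, -1.0]]
ft_force: [-0.0, 0.0, 0.9]
grip_width: 0.0513
[0.42418087 0.02234628 0.12604156] [[-1.02055333e-01  9.94778629e-01 -4.33785038e-04]
 [ 9.94778718e-01  1.02055370e-01  6.25929264e-05]
 [ 1.06536198e-04 -4.25132182e-04 -9.99999904e-01]] [-0.01197882  0.01526632  0.94248943] 0.05129054097162786 [-1.30417580e+01  1.77792745e+01  1.03929525e+02 -2.48518033e-03
  5.83162231e+01 -1.08897992e+02]
```

```bash
python3 -m crank '[0,0,0,0,0,-0.03,60, 0,0,0,0,0,-0.03,60, 0,0,0,0,0,-0.03,60, 0,0,0,0,0,-0.018,60, 0,0,0,0,0,0,60, 0,0,0,0.00995,0.001,0,60, 0,0,0,0.00995,0.001,0,60, 0,0,0,0.00796,0.0008,0,60, 0,0,0,0.00796,0.0008,0,60, 0,0,0,0.00796,0.0008,0,60, 0,0,0,0.00796,0.0008,0,60, 0,0,0,0.00796,0.0008,0,60, 0,0,0,0.00796,0.0008,0,60, 0,0,0,0,0,0,60, 0,0,0,0,0,0,60]'; python3 - <<'E'
from h import *
d=get_image("top"); cv2.imwrite("pics/p1.png",cv2.resize(d["frame"][130:340,180:440,::-1],None,fx=2.8,fy=2.8))
E
```

```text
time_s: 3.45
position: [0.4923, 0.0293, 0.0177]
tool_rot: [[-0.102, 0.995, 0.002], [0.995, 0.102, -0.0], [-0.0, 0.002, -1.0]]
ft_force: [-0.6, -0.3, 0.1]
grip_width: 0.0513
```

View pics/p1.png

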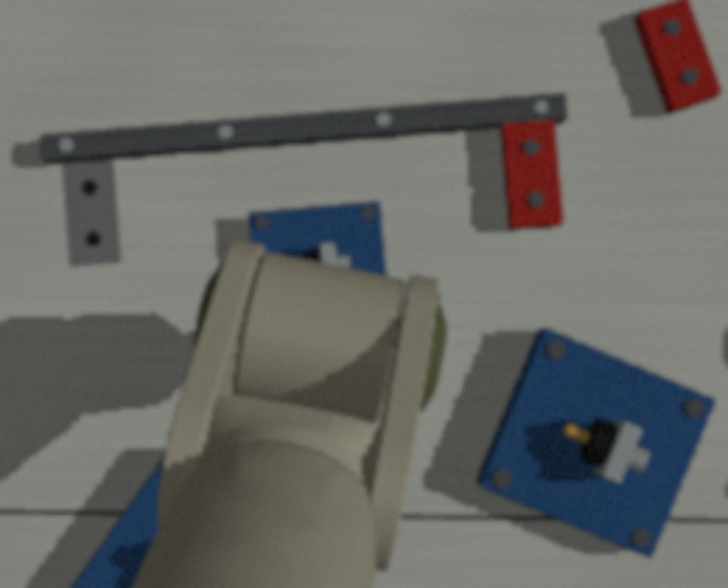

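The pedestal is moving and its front edge, (250,213)–(380,203) in the crop, is now parallel to the fence. I'll continue to the fence.

```bash
python3 -m crank '[0,0,0,0.00796,0.0008,0,60, 0,0,0,0.00796,0.0008,0,60, 0,0,0,0.00796,0.0008,0,60, 0,0,0,0.00796,0.0008,0,60, 0,0,0,0.00796,0.0008,0,60, 0,0,0,0.003,0.0003,0,60, 0,0,0,0.003,0.0003,0,60, 0,0,0,0,0,0,60]'; python3 -m crank '[0,0,0,0.002,0.0002,0,60, 0,0,0,0.002,0.0002,0,60, 0,0,0,0,0,0,60]';python3 -m crank '[0,0,0,0.002,0.0002,0,60, 0,0,0,0,0,0,60]'; python3 - <<'E'
from h import *
d=get_image("top"); cv2.imwrite("pics/p2.png",cv2.resize(d["frame"][130:340,180:440,::-1],None,fx=2.8,fy=2.8))
E
```

```text
time_s: 4.3
position: [0.5372, 0.0339, 0.0173]
tool_rot: [[-0.102, 0.995, -0.001], [0.995, 0.102, 0.0], [0.0, -0.001, -1.0]]
ft_force: [-3.0, -0.2, 1.9]
grip_width: 0.0511
time_s: 4.6
position: [0.5411, 0.0343, 0.0173]
tool_rot: [[-0.102, 0.995, -0.001], [0.995, 0.102, 0.0], [0.0, -0.001, -1.0]]
ft_force: [-3.8, 0.5, 1.7]
grip_width: 0.0511
time_s: 4.8
position: [0.5432, 0.0344, 0.0173]
tool_rot: [[-0.102, 0.995, -0.0], [0.995, 0.102, 0.0], [0.0, -0.0, -1.0]]
ft_force: [-3.9, 0.6, 2.1]
grip_width: 0.0511
```

View pics/p2.png

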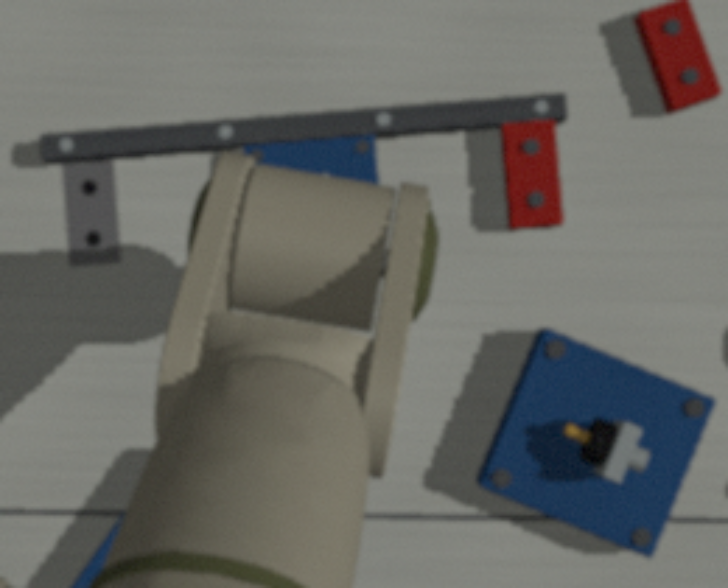

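The pedestal is within a few mm of the fence and still sliding at 4 N. I'll creep forward until the force jumps.

```bash
for i in 1; do python3 -m crank '[0,0,0,0.0015,0.00015,0,60, 0,0,0,0,0,0,60]'; python3 -m crank '[0,0,0,0.0015,0.00015,0,60, 0,0,0,0,0,0,60]'; done | grep -E "pos|ft"
```

```text
position: [0.5442, 0.0346, 0.0172]
ft_force: [-6.3, -0.6, 4.8]
position: [0.5442, 0.0346, 0.0173]
ft_force: [-13.5, -3.0, 9.1]
```

```bash
python3 -m crank '[0,0,0,-0.015,-0.0015,0,60, 0,0,0,-0.015,-0.0015,0,60, 0,0,0,0,0,0.04,50, 0,0,0,0,0,0.04,50, 0,0,0,0,0,0.03,50, 0,0,-0.143,0.007,0.012,0,50, 0,0,-0.143,0.007,0.012,0,50, 0,0,-0.143,0.007,0.012,0,50, 0,0,-0.143,0.007,0.012,0,50, 0,0,-0.143,0.007,0.012,0,50, 0,0,-0.143,0.007,0.012,0,50, 0,0,-0.143,0.007,0.012,0,50, 0,0,-0.143,0.007,0.012,0,50, 0,0,-0.143,0.007,0.012,0,50, 0,0,-0.143,0.007,0.012,0,50, 0,0,-0.144,0.007,0.012,0,50, 0,0,0,0,0,0,50, 0,0,0,0,0,0,50]'; python3 - <<'E'
from h import *
d=get_image("top"); cv2.imwrite("pics/p3.png",cv2.resize(d["frame"][130:340,180:440,::-1],None,fx=2.8,fy=2.8))
r,B,c,P=ped(d,(255,160,355,260)); print("ped",r,B.round(4).tolist())
E
```

```text
time_s: 7.05
position: [0.5935, 0.1635, 0.1272]
tool_rot: [[0.995, 0.103, 0.001], [0.103, -0.995, -0.0], [0.001, 0.0, -1.0]]
ft_force: [0.1, -0.2, 0.1]
grip_width: 0.043
ped ((600.0426635742188, 45.051673889160156), (91.00421142578125, 97.57508087158203), 5.783285617828369) [[0.5498999953269958, 0.08900000154972076], [0.5597000122070312, -0.008100000210106373], [0.6502000093460083, 0.0010999999940395355], [0.6403999924659729, 0.0982000008225441]]
```

View pics/p3.png

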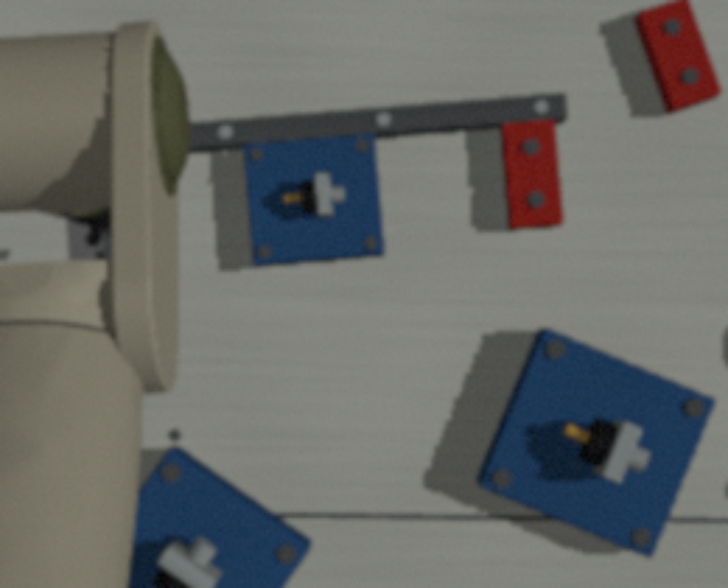

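The pedestal is flush with the fence: centre (0.600, 0.045), yaw 5.8°, the same as the fence. Next I'll push it along the fence to the stop.

```bash
python3 -m crank '[0,0,0,-0.006,0,-0.03,50, 0,0,0,0,0,-0.03,50, 0,0,0,0,0,-0.03,50, 0,0,0,0,0,-0.019,50, 0,0,0,0.0013,-0.013,0,50, 0,0,0,0.0013,-0.013,0,50, 0,0,0,0.0013,-0.013,0,50, 0,0,0,0.0008,-0.008,0,50, 0,0,0,0.0008,-0.008,0,50, 0,0,0,0.0008,-0.008,0,50, 0,0,0,0.0008,-0.008,0,50, 0,0,0,0.0008,-0.008,0,50, 0,0,0,0.0008,-0.008,0,50, 0,0,0,0.0008,-0.008,0,50, 0,0,0,0.0008,-0.008,0,50, 0,0,0,0,0,0,50]'; python3 -m crank '[0,0,0,0.0008,-0.008,0,50, 0,0,0,0.0008,-0.008,0,50, 0,0,0,0.0008,-0.008,0,50, 0,0,0,0.0008,-0.008,0,50, 0,0,0,0.0003,-0.003,0,50, 0,0,0,0.0003,-0.003,0,50, 0,0,0,0,0,0,50]';  python3 - <<'E'
from h import *
d=get_image("top")
cv2.imwrite("pics/p4.png",cv2.resize(d["frame"][130:340,180:440,::-1],None,fx=2.8,fy=2.8))
E
```

```text
time_s: 8.7
position: [0.5979, 0.0601, 0.0188]
tool_rot: [[0.995, 0.099, 0.001], [0.099, -0.995, 0.0], [0.001, 0.0, -1.0]]
ft_force: [0.2, -0.2, 0.4]
grip_width: 0.0428
time_s: 9.4
position: [0.6015, 0.0229, 0.0185]
tool_rot: [[0.995, 0.099, 0.0], [0.099, -0.995, 0.0], [0.0, -0.0, -1.0]]
ft_force: [0.5, 3.5, 2.1]
grip_width: 0.0424
```

View pics/p4.png

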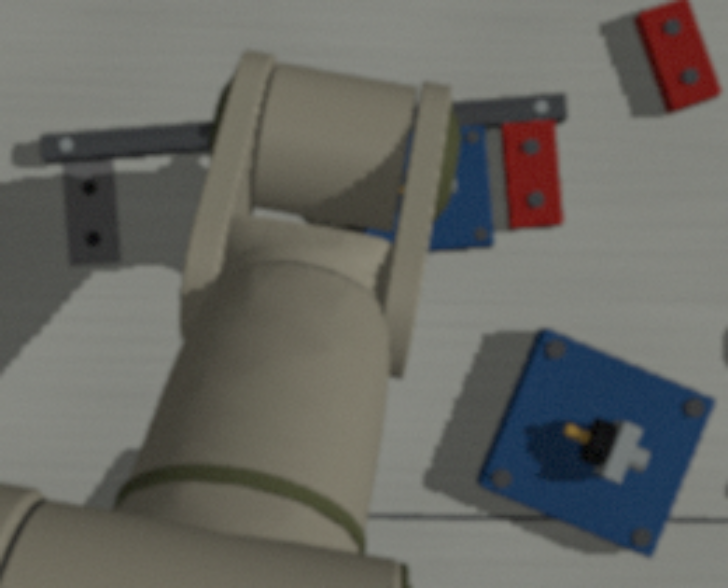

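There is about 12 mm left between the pedestal's edge, at column 490, and the stop, at column 505. I'll creep up to it.

```bash
(python3 -m crank '[0,0,0,0.0003,-0.003,0,50, 0,0,0,0.0003,-0.003,0,50, 0,0,0,0.0003,-0.003,0,50, 0,0,0,0,0,0,50]'; python3 -m crank '[0,0,0,0.0002,-0.002,0,50, 0,0,0,0,0,0,50]';python3 -m crank '[0,0,0,0.0001,-0.0015,0,50, 0,0,0,0,0,0,50]';python3 -m crank '[0,0,0,0.0001,-0.0015,0,50, 0,0,0,0,0,0,50]') | grep -E "pos|ft"
```

```text
position: [0.6023, 0.0138, 0.0184]
ft_force: [0.1, 3.7, 2.2]
position: [0.6025, 0.0119, 0.0183]
ft_force: [-0.4, 3.5, 4.2]
position: [0.6026, 0.0104, 0.0183]
ft_force: [-1.1, 4.7, 3.6]
position: [0.6027, 0.0088, 0.0183]
ft_force: [-1.2, 4.5, 3.5]
```

```bash
(python3 -m crank '[0,0,0,0.0001,-0.0015,0,50, 0,0,0,0,0,0,50]';python3 -m crank '[0,0,0,0.0001,-0.0015,0,50, 0,0,0,0,0,0,50]') | grep -E "pos|ft"
```

```text
position: [0.6027, 0.0087, 0.0184]
ft_force: [-0.1, 11.8, 3.7]
position: [0.6027, 0.0087, 0.0184]
ft_force: [0.2, 20.1, 5.2]
```

The force jumped with no further motion, so it is against the stop. I'll back off, lift and look.

```bash
python3 -m crank '[0,0,0,-0.001,0.01,0,50, 0,0,0,-0.002,0.02,0,50, 0,0,0,0,0,0.04,50, 0,0,0,0,0,0.04,50, 0,0,0,0,0,0.04,50, 0,0,0,-0.005,0.035,0,50, 0,0,0,-0.005,0.035,0,50, 0,0,0,-0.005,0.035,0,50, 0,0,0,0,0,0,50, 0,0,0,0,0,0,50]'; python3 - <<'E'
from h import *
d=get_image("top"); s=get_image("side")
a=cv2.resize(d["frame"][150:240,280:400],None,fx=4,fy=4); b=cv2.resize(s["frame"][230:320,330:450],None,fx=4,fy=4)
cv2.imwrite("pics/p5.png",np.vstack([a,b])[:600*2:1,:,::-1][:720:1][::1] if 0 else np.hstack([a,b])[:,:800*2][...,::-1][:, :960][:, 80:880])
r,B,c,P=ped(d,(285,155,365,235)); print("ped",r,B.round(4).tolist())
r2,B2,_,_=rect(d,masks(d)["red"],(350,160,390,220),.025); print("stop",r2)
t=np.radians(r2[2]); print("ped in stop axes mm",np.array([[np.cos(t),np.sin(t)],[-np.sin(t),np.cos(t)]])@(np.array(r[0])-r2[0]))
E
```

```text
time_s: 11.85
position: [0.5849, 0.1406, 0.138]
tool_rot: [[0.995, 0.1, -0.0], [0.1, -0.995, -0.001], [-0.0, 0.001, -1.0]]
ft_force: [0.1, -1.2, -0.1]
grip_width: 0.043
ped ((609.4911499023438, -51.475547790527344), (91.15949249267578, 97.44205474853516), 5.673300743103027) [[0.5593000054359436, -0.007499999832361937], [0.5690000057220459, -0.10450000315904617], [0.6596999764442444, -0.09549999982118607], [0.6499999761581421, 0.001500000013038516]]
stop ((622.4065551757812, -120.42958068847656), (79.1229248046875, 36.767494201660156), 5.698053359985352)
ped in stop axes mm [-6.00542339 69.89564533]
```

View pics/p5.png

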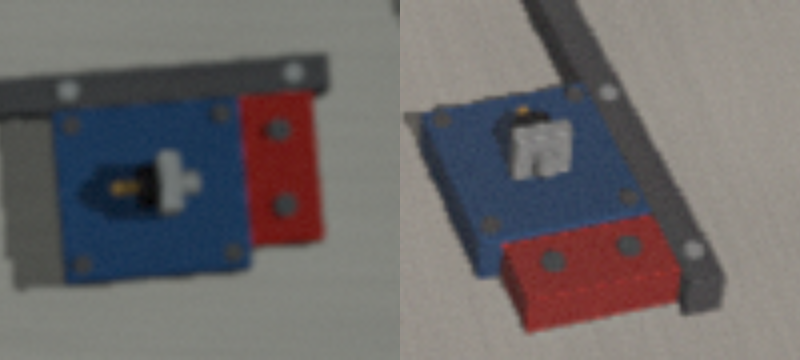

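Both views show the pedestal seated against the fence and the stop. It measures (-6.0, 69.9) mm in the stop's axes, against an ideal of (-6, 70). I'm handing in.

```bash
python3 -c "
from rig import *
print(observe()['ft_force']); print(close_job())"
```

```text
[-0.32051227 -0.37324343 -0.02294351]
the job is handed in; nothing more can be done
None
```

The blue pedestal is flush against the fence and butted against the red stop, and I've handed the job in at about 12 s of the 54 s.

I used two pushes on the sides of the blue base with both fingertips. The first went square onto the fence until the force rose to about 13 N. The second went along the fence to the stop, until it reached about 20 N with no further movement. The gripper then backed off and lifted clear.

**Position:** in the last pictures the pedestal's centre is at (-6.0, 69.9) mm in the stop's axes; the ideal is (-6, 70). It is square to the stop within about 0.03°, limited by pixel size and the 2 mm calibration. Both camera views show no visible gap to the fence or the stop.

**Clearance:** the gripper is free, with a residual force under 1 N.

**Not checked:** I did not re-measure the rotor, weight and hand knob at the end. The path kept clear of where they stood. I saw no sign of contact with the pickup head, but did not measure it separately.

No check failed or disagreed. The only oddity was my first fence outline, which took in the pad and shadow, so I used the stop's edges and the contact forces for the fence's place and direction.

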